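Test the bench breaker, then hold the socket cover open

TASK

Check the workshop bench supply before use: press the red test button on the grey breaker box so that its lever drops, then lift the lever fully back up until it stays there by itself. Then take the spring-loaded blue cover of the yellow socket box by its yellow bar, open it to 60 degrees and hold it there with the gripper so that a colleague can look at the contacts; finish while still holding it, since it snaps shut when let go. Leave the mug, the spray can, the jar and the screwdriver alone.

Things in the scene. Friction and masses are not known exactly. Their poses are not given: they have to be found in the camera images.
- breaker_box: grey box fixed to the bench, 130 (x) x 170 (y) x 85 (z) mm, left or right of the socket box. Origin at the centre of its underside; its -x side is the front, facing the robot within about 0.3 rad. The lever's axle is 45 mm in front of the origin and 45 mm to +y; the red button is on top, 45 mm to -y of the origin, 90 mm across from the lever.
- test_button (a joint): travel of the round red test button (28 mm across, standing 6 mm proud of its black collar): 0 released, 0.006 m fully down. It moves straight down, springs back, and needs about 1.5 N to start and 4 N fully down. At about half of its travel it trips the lever, if that is up.
- test_button_top (a point): centre of the button's top face, 107 mm above the bench when released
- lever (a joint): angle of the lever: 0 rad up (on, 75 degrees above the horizontal, leaning to the box's front); 1.2 rad dropped (nearly level, sticking out in front of the box). Turns about the box's y axis through point lever_axle. An over-centre weight keeps it at either end: when dropped it takes about 0.5 N at the bar to lift; below about 0.2 rad it falls to 0 by itself.
- lever_tip (a point): middle of the yellow cross bar at the lever's end: round bar 14 mm thick, 30 mm long, along the box's y axis, 65 mm from the axle on a 10 mm steel shaft. Pinched by its two flat ends it can turn between the fingers. Dropped, it is 79 mm above the bench and 45 mm in front of the box's front face, nothing within 40 mm below it; up, it is 135 mm above the bench.
- lever_axle (a point): centre of the lever's axle, fixed, 72 mm above the bench, in a black boss of 24 mm radius
- socket_box: yellow box fixed to the bench, 120 x 120 mm, 85 mm high, with a blue socket under a blue cover. Origin at the centre of its underside; its -x side is the front, towards the robot, within about 0.3 rad.
- cover_angle (a joint): opening angle of the cover: 0 rad shut (level), 1.047 rad = 60 degrees, at most 1.9. Hinged about the box's y axis on the far (+x) edge of the box; opens upward and away from the robot. A spring and its weight pull it shut at any angle: lifting takes about 1.5 N at the bar.
- cover_hinge (a point): middle of the cover's hinge line, fixed, 86 mm above the bench, 60 mm behind the middle of the box
- cover: the moving cover: blue plate 114 x 120 x 7 mm with a black tongue 12 mm wide at the middle of its front edge that carries the yellow bar. Origin on the hinge; -x points along the plate to the bar, z is the plate's outer side.
- cover_bar (a point): middle of the yellow bar at the end of the tongue: a round bar 14 mm thick and 30 mm long along the box's y axis, 150 mm from the hinge. Pinched by its two flat ends it can turn between the fingers. When shut it is 94 mm above the bench, 30 mm in front of the box's front face, with nothing within 40 mm below it.
- mug: bystander: white mug, 80 mm across, 90 mm high, origin at the middle of its underside
- spray_can: bystander: red can, 64 mm across, 170 mm high, origin at the middle of its underside
- screw_jar: bystander: glass jar with steel lid, 72 mm across, 90 mm high, origin at the middle of its underside
- screwdriver: bystander: screwdriver 150 mm long, under 35 mm high, lying across on the bench between the robot and the boxes
Not all that is in view belongs to the job. Of the things that look like the socket_box, the smallest one is meant.

How it is judged (in metres and radians):
On the way, in this order (a step that is already met when the one before it is completed fails the run):
1. the test button is pressed and the lever drops (value of joint test_button above 0.002 m and value of joint lever above 1 rad), for 0.02 s.
2. the lever is fully back up, the button released (value of joint lever below 0.12 rad and value of joint test_button below 0.0015 m), for 0.2 s.
3. the cover is opened to about 60 degrees (value of joint cover_angle between 0.907 and 1.187 rad), for 0.2 s.
At the end, for the whole second after the job is handed in: the cover is still at 60 degrees (within 8 degrees) through the last second, carried by the gripper's fingers (more than 0.5 N) and by no other object, while the breaker's lever stands fully up by itself (below 0.12 rad, not touched) with the button released (all of step 2 and all of step 3 and velocity of joint cover_angle between -0.1 and 0.1 rad/s and contact force between the fingers and cover above 0.5 N and contact force between the fingers and breaker_box below 0.5 N and contact force between cover and mug below 0.1 N and contact force between cover and spray_can below 0.1 N and contact force between cover and screw_jar below 0.1 N and contact force between cover and screwdriver below 0.1 N); the arm keeps its last pose, push and grip.
It fails at once if the mug is moved by more than 20 mm (distance of mug from where it was at the start of the episode above 0.02 m).
It fails at once if the spray can is moved by more than 20 mm (distance of spray_can from where it was at the start of the episode above 0.02 m).
It fails at once if the screw jar is moved by more than 20 mm (distance of screw_jar from where it was at the start of the episode above 0.02 m).
It fails at once if the screwdriver is moved by more than 20 mm (distance of screwdriver from where it was at the start of the episode above 0.02 m).
It also fails if it takes over 62 s, if anything falls off the work surface, if the arm or the gripper's body presses on something with over 40 N, if the wrist force passes 120 N, or if a joint passes its speed limit or range.

ROBOT

A 6-joint arm with a two-finger parallel gripper is mounted at the origin on the work surface. World frame = base frame: x ahead of the robot, y to its left, z up, the work surface at z = 0. Lengths are in m, angles in degrees, forces in N, time in s.
With the tool pointing down it reaches from about 0.25 to 0.725 m from the base axis. Payload 9.7 kg.
Tool frame: the origin (TCP) lies at the very end of the fingers, on their centre line; the grasp point (between the pads) lies 19 mm behind it (bot.hold_point_z is the distance from the TCP to the grasp point, in m); z points along the fingers, y is the line along which they close (so a half turn about z gives the same grasp; the last joint's range is limited). The gripper opens to 85 mm and grips with 20 to 120 N. Pads are 22 mm wide; open, the fingers measure 114 mm over their backs; the gripper's body (76 mm by 85 mm) begins 54 mm behind the grasp point. The pads swing forward as they close: fully open they stand 13 mm farther back than shut.
Start: joints at [63.197, 4.979, 10.078, 95.1, 0, 90], TCP at [0.248, 0.491, 0.207] pointing down, gripper open.
Joint ranges: [-179.16, 179.16], [-48.56, 103.87], [-65.8, 70.77], [-126.05, 130.52], [-82.76, 87.17], [-180, 180]. Speed limits (degrees/s): [127.2, 127.2, 147.25, 180, 180, 180].

INTERFACE

Orientations are given as [roll, pitch, yaw] about the fixed x, y, z axes, in that order (R = Rz(yaw) Ry(pitch) Rx(roll)).
In Python, from workcell import bot gives the robot as it stands.
- The arm moves only by the tool play_rows, never from a script. Its argument "targets" is a list of rows, each an object with "grip": the closure in counts, from 0 (fully open) to 255 (shut); "linear": the shift along the world's x, y, z in cm, a list of three; "delta_rot": the turn, a rotation vector about the world's x, y, z in rad, a list of three. A call has 1 to 10 rows; each row is the pose to reach, as a shift and turn from the pose commanded when the call began; what a row does not reach only later rows make up. A row lasts 1/10 s, in which the tool goes at most 50 mm and 8.59 degrees, less where a joint would pass 70% of its speed; a pose out of reach is approached as far as the arm can. A call with a gripper value outside its range is refused whole. The fingers move at their own pace and stop on an object; "force" is the grip in N (left out, the last holds). Time passes only in rows, so rows that repeat a pose let the fingers close. It gives the time, the measured TCP pose, the force, the opening and the grip force at its end, in the units of the state.
- bot.get_obs(): the state, without advancing time (a new reading comes with each control period).
- bot.camera(name): name is "scene" or "top" or "wrist"; returns a dict with "color" (400x640x3 uint8, red, green, blue), "range_z" (400x640 float32, m along the optical axis (not along the pixel's ray), 0 where there is no reading), "fov_y" (degrees; the focal length in pixels is half the picture's height over the tangent of half this angle, whatever the lens; pixels are square), "cx", "cy" (the principal point, pixels), "world_to_cam" (4x4, takes a point from world to camera coordinates). Camera axes: x right, y up, looking along -z (the intrinsics and any distortion apply to the point x, -y, -z); pixel columns grow to the right and rows downward; lengths in m; the calibration is good to about 2 mm. A picture is of the moment at which its call begins.
- bot.job_done(): hands the job in; it is judged then, once.
Trained networks look in a picture, given as the dict that the camera call returned (one of the last four; its "shot" number tells which), for a name from the list of things; names that differ only in an ending like _2 or _b are one class to them, and where a whole thing is asked for, a point or a joint stands for the part that bears it (a point fixed in the world has none). Each returns a list of dicts, best first, with "conf" (0 to 1); they miss things now and then, are a little off and sometimes report something else, mostly with a low value. They report only what shows in the picture. A call takes as long as a camera call. They do not tell look-alikes from the thing itself.
- bot.search_frame(picture, target): "box" ([left, top, right, bottom] in pixels, round what is visible of it).
- bot.trace(picture, target): "pixels" (400x640 bool, what is visible of it) and "box" ([left, top, right, bottom] in pixels, round what is visible of it).
- bot.pinpoint(picture, target): "pixel" ([column, row] in pixels: a listed point, or the origin of a listed thing).
The state is a dict: "time": time; "q": joint angles; "qd": joint speeds; "joint_efforts": joint torques, N m; "ee_pos": TCP position; "tcp_rot": TCP orientation; "wrist_force": force on the tool from outside, world axes, zero at the start; "torque": the same for the moment, N m; "opening": finger opening in m; "grasp_force": force on a finger pad.
Only numpy, scipy, OpenCV 4.12 (cv2) and the standard library are available. Lean on these libraries where they do the work, as an engineer would, in place of code of your own. Each camera call takes 0.05 s, during which the arm holds its last target. There are 200 camera calls.

## Working session

There is one attempt and no reset: what is moved stays moved. The work goes in short steps, Python scripts to look and compute and a tool call to move; the robot and the scene stay as the last step left them, time stands still between calls to the robot, and variables do not carry over. Pictures are saved under pics/ and viewed, at most 10 in all, crops included, and the job is handed in when it is done.

Besides the shell and the picture viewer there is one more tool, called after "Emit:" as a command line: name --argument value ..., lists and objects as JSON in quotes. play_rows: Moves the arm, as the interface text tells. Its arguments: {"type":"object","properties":{"targets":{"type":"array","items":{"type":"object","properties":{"grip":{"type":"number"},"linear":{"type":"array","items":{"type":"number"}},"delta_rot":{"type":"array","items":{"type":"number"}}}}},"force":{"type":"number"}},"required":["targets"]}

```bash
mkdir -p pics; cat > h.py <<'E'
import numpy as np, cv2
from workcell import bot
def ray(p,px,z=None):
    """pixel -> world using range or plane height z"""
    f=200/np.tan(np.radians(p["fov_y"]/2)); u,v=px
    d=np.array([(u-p["cx"])/f,-(v-p["cy"])/f,-1.0])
    T=np.linalg.inv(np.array(p["world_to_cam"])); o=T[:3,3]; w=T[:3,:3]@d
    if z is None:
        s=p["range_z"][int(round(v)),int(round(u))]
    else: s=(z-o[2])/w[2]
    return o+s*w
def save(p,n): cv2.imwrite(f"pics/{n}.png",p["color"][:,:,::-1])
E
python3 - <<'E'
from h import *
for n in ("scene","top"):
    p=bot.camera(n); save(p,n+"0"); print(n,[k for k in p],p["fov_y"],p["cx"],p["cy"])
    for t in ("breaker_box","socket_box","test_button","lever","mug","spray_can","screw_jar","screwdriver"):
        print(t,[(np.round(d["box"]).tolist(),round(d["conf"],2)) for d in bot.search_frame(p,t)])
    for t in ("test_button_top","lever_tip","lever_axle","cover_hinge","cover_bar","socket_box","breaker_box"):
        print(t,[(np.round(d["pixel"]).tolist(),round(d["conf"],2),ray(p,d["pixel"]).round(3).tolist()) for d in bot.pinpoint(p,t)])
print(bot.get_obs())
E
```

```text
scene ['color', 'range_z', 'fov_y', 'cx', 'cy', 'world_to_cam', 'shot'] 45.31826289422431 327.76072250584735 196.5845960393972
breaker_box [([266.0, 156.0, 311.0, 205.0], 0.95), ([253.0, 197.0, 280.0, 229.0], 0.56)]
socket_box [([391.0, 185.0, 452.0, 244.0], 0.81), ([322.0, 192.0, 368.0, 242.0], 0.75), ([428.0, 240.0, 503.0, 309.0], 0.58), ([222.0, 144.0, 240.0, 168.0], 0.49)]
test_button []
lever []
mug [([254.0, 200.0, 279.0, 228.0], 0.58)]
spray_can [([353.0, 236.0, 375.0, 282.0], 0.88)]
screw_jar [([221.0, 144.0, 238.0, 168.0], 0.61)]
screwdriver [([331.0, 180.0, 360.0, 197.0], 0.71)]
test_button_top [([285.0, 159.0], 0.58, [0.543, -0.22, 0.087])]
lever_tip [([306.0, 165.0], 0.42, [0.529, -0.095, 0.118])]
lever_axle [([305.0, 175.0], 0.7, [0.55, -0.081, 0.087])]
cover_hinge [([328.0, 214.0], 0.68, [0.634, 0.157, 0.091]), ([403.0, 207.0], 0.67, [0.433, 0.333, 0.129]), ([450.0, 273.0], 0.64, [0.552, 0.633, 0.126]), ([339.0, 224.0], 0.45, [0.638, 0.219, 0.09])]
cover_bar [([499.0, 245.0], 0.94, [0.348, 0.674, 0.14]), ([363.0, 201.0], 0.61, [0.488, 0.188, 0.092])]
socket_box [([416.0
[... 1661 characters left out ...]
02.0], 0.8, [0.573, -0.133, 0.08])]
{'time': 1.6, 'q': array([6.31987907e+01, 4.97706339e+00, 1.00775011e+01, 9.51000170e+01,
       7.24530728e-04, 8.99999214e+01]), 'qd': array([ 0.03147406,  0.04261246, -0.03494417, -0.00709004,  0.11650331,
       -0.06688051]), 'joint_efforts': array([-8.90622287e-04, -5.20093632e+01,  4.64859045e+01,  1.53809549e-03,
        5.37413280e-05, -1.36538290e-05]), 'ee_pos': array([0.24798334, 0.49090652, 0.20669538]), 'tcp_rot': array([ 1.79999579e+02, -7.24530151e-04,  1.53198869e+02]), 'wrist_force': array([ 0.43446615, -0.21382386,  0.52723182]), 'torque': array([ 0.01656436,  0.02151762, -0.00933989]), 'grasp_force': 0.0, 'opening': 0.08533419851124303}
```

```bash
python3 - <<'E'
import cv2,numpy as np
a=cv2.imread("pics/top0.png"); 
c=a[110:270,180:500]; cv2.imwrite("pics/crop.png",cv2.resize(c,(800,400),interpolation=cv2.INTER_CUBIC))
E
```

```text
(no output)
```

View pics/top0.png

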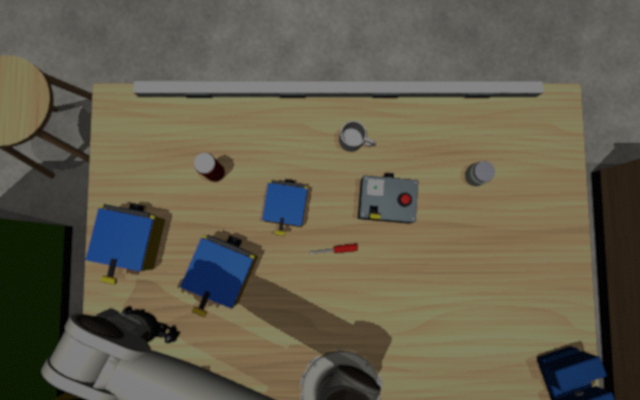

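View pics/crop.png

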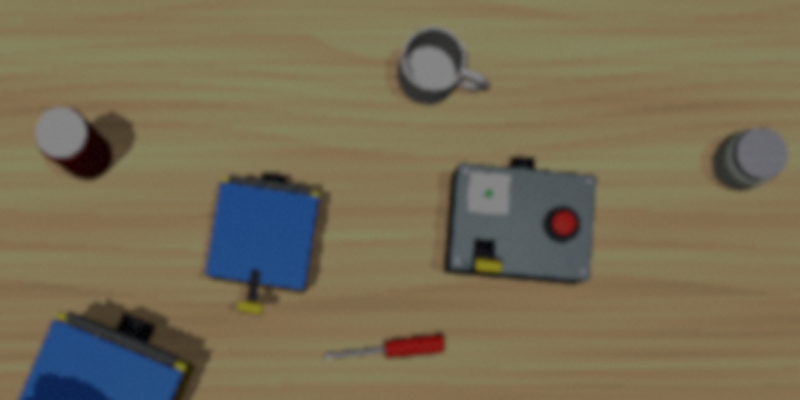

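View pics/scene0.png

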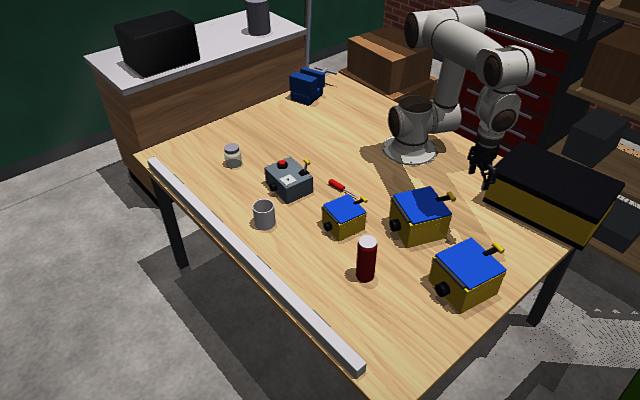

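Candidates for the socket box in the top picture are (122,238) and (220,270), both large, and (285,204), the smallest. The crop confirms (285,204) is the small one, with its bar at (280,233). Breaker: button (405,200), lever bar (376,216).

```bash
cat >> h.py <<'E'
def segs(p,kind,box):
    h=cv2.cvtColor(p["color"],cv2.COLOR_RGB2HSV).astype(int); H,S,V=h[...,0],h[...,1],h[...,2]
    m={"red":((H<8)|(H>172))&(S>130)&(V>70),"yel":(H>20)&(H<34)&(S>170)&(V>70),"blue":(H>100)&(H<125)&(S>150)}[kind]
    k=np.zeros(m.shape,bool); l,t,r,b=box; k[t:b,l:r]=1; return m&k
def comp(m):
    n,L,st,c=cv2.connectedComponentsWithStats(m.astype(np.uint8)); 
    return [(c[i],L==i,st[i,4]) for i in sorted(range(1,n),key=lambda i:-st[i,4])]
E
python3 - <<'E'
from h import *
p=bot.camera("top")
for n,k,b,z in (("btn","red",(390,185,420,215),.107),("lev","yel",(360,205,390,225),.140),("bar","yel",(265,225,300,240),.099),("plate","blue",(255,170,315,235),.090)):
    for c,m,a in comp(segs(p,k,b))[:2]:
        zs=[ray(p,(x,y)) for y,x in np.argwhere(m)]
        print(n,c.round(1),a,ray(p,c,z).round(4),np.median(zs,0).round(4), cv2.minAreaRect(np.argwhere(m)[:,::-1].astype(np.float32)))
b=bot.trace(p,"breaker_box")[0]["pixels"]; print(cv2.minAreaRect(np.argwhere(b)[:,::-1].astype(np.float32)))
q=np.array([ray(p,(x,y)) for y,x in np.argwhere(b)]); q=q[abs(q[:,2]-.085)<.006]; print(cv2.minAreaRect((q[:,:2]*1000).astype(np.float32)))
s=segs(p,"blue",(255,170,315,235));q=np.array([ray(p,(x,y)) for y,x in np.argwhere(s)]); print(cv2.minAreaRect((q[:,:2]*1000).astype(np.float32)),np.median(q[:,2]))
E
```

```text
btn [405.2 198.7] 78 [ 0.5797 -0.1921  0.107 ] [ 0.5792 -0.1912  0.1069] ((405.5, 198.5), (9.0, 9.0), 90.0)
lev [374.2 215.9] 46 [ 0.5261 -0.0942  0.14  ] [ 0.5257 -0.0936  0.1406] ((374.5, 215.5), (5.0, 9.0), 90.0)
bar [279.7 232.3] 27 [0.4809 0.1817 0.099 ] [0.4815 0.1808 0.1007] ((279.5, 232.5), (3.0, 7.0), 90.0)
plate [284.6 203.7] 1411 [0.5669 0.1677 0.09  ] [0.5658 0.1664 0.0937] ((284.6318664550781, 203.68255615234375), (38.47055435180664, 37.51516342163086), 9.162346839904785)
((387.45159912109375, 197.40383911132812), (58.43251037597656, 49.34628677368164), 4.23639440536499)
((580.9049072265625, -145.7710723876953), (170.34535217285156, 133.840087890625), 85.02897644042969)
((524.685791015625, 166.10484313964844), (212.9442138671875, 131.29798889160156), 2.1098268032073975) 0.0937368014693285
```

Emit:
play_rows --targets '[{"grip": 0, "linear": [0, 0, 6], "delta_rot": [0, 0, 0]}, {"grip": 0, "linear": [0, 0, 8], "delta_rot": [0, 0, 0.1]}, {"grip": 0, "linear": [20, -59, 8], "delta_rot": [0, 0, 0.389]}, {"grip": 0, "linear": [20, -59, 8], "delta_rot": [0, 0, 0.389]}, {"grip": 0, "linear": [20, -59, 8], "delta_rot": [0, 0, 0.389]}, {"grip": 0, "linear": [20, -59, 8], "delta_rot": [0, 0, 0.389]}, {"grip": 0, "linear": [20, -59, 8], "delta_rot": [0, 0, 0.389]}, {"grip": 0, "linear": [20, -59, 8], "delta_rot": [0, 0, 0.389]}, {"grip": 0, "linear": [20, -59, 8], "delta_rot": [0, 0, 0.389]}, {"grip": 0, "linear": [20, -59, 8], "delta_rot": [0, 0, 0.389]}]'

```text
time: 2.7
ee_pos: [0.3765, 0.1102, 0.287]
tcp_rot: [180.0, 0.1, 175.5]
wrist_force: [1.3, 0.1, 1.1]
opening: 0.0858
grasp_force: 0.0
```

Emit:
play_rows --targets '[{"grip": 0, "linear": [6, -18, 0], "delta_rot": [0, 0, 0]}, {"grip": 0, "linear": [6, -18, 0], "delta_rot": [0, 0, 0]}, {"grip": 0, "linear": [6, -18, 0], "delta_rot": [0, 0, 0]}, {"grip": 0, "linear": [6, -18, 0], "delta_rot": [0, 0, 0]}, {"grip": 0, "linear": [6, -18, 0], "delta_rot": [0, 0, 0]}, {"grip": 0, "linear": [6, -18, 0], "delta_rot": [0, 0, 0]}]'

```text
time: 3.3
ee_pos: [0.4364, -0.0686, 0.2865]
tcp_rot: [180.0, -0.0, 175.3]
wrist_force: [0.2, 0.0, 0.7]
opening: 0.0852
grasp_force: 0.0
```

```bash
python3 - <<'E'
from h import *
p=bot.camera("wrist"); save(p,"w1"); o=bot.get_obs(); print(o["q"].round(1),o["ee_pos"].round(4),o["tcp_rot"].round(1))
for k,z in (("red",.107),("yel",.140),("blue",.09)):
    for c,m,a in comp(segs(p,k,(0,0,640,400)))[:4]:
        q=np.array([ray(p,(x,y)) for y,x in np.argwhere(m)]); print(k,c.round(1),a,ray(p,c,z).round(4),np.median(q,0).round(4))
for t in ("test_button_top","lever_tip","lever_axle","cover_bar","cover_hinge","breaker_box"):
    print(t,[(np.round(d["pixel"]).tolist(),round(d["conf"],2),ray(p,d["pixel"]).round(3).tolist()) for d in bot.pinpoint(p,t)])
E
```

```text
[ -8.8  -7.1   7.3 104.4   0.   -4.3] [ 0.4363 -0.0678  0.2867] [180.   -0.  175.4]
red [350.9 160.1] 722 [ 0.4188 -0.0275  0.107 ] [ 0.4326 -0.0193  0.0251]
red [244.  280.7] 176 [ 0.5804 -0.1889  0.107 ] [ 0.5797 -0.1887  0.1085]
red [595. 260.] 1 [0.5871 0.3075 0.107 ] [0.6519 0.4126 0.0083]
red [239. 271.] 1 [ 0.564  -0.1935  0.107 ] [ 0.5672 -0.1955  0.1017]
yel [610.4 108.3] 282 [0.3799 0.2491 0.14  ] [0.3889 0.2697 0.1169]
yel [303.3 252.9] 201 [ 0.5253 -0.0961  0.14  ] [ 0.5238 -0.0956  0.1423]
yel [511.8 192. ] 198 [0.4659 0.1555 0.14  ] [0.4791 0.1825 0.1014]
yel [459.1 208.1] 7 [0.4811 0.0954 0.14  ] [0.502  0.1227 0.0857]
blue [491.3 247.8] 5797 [0.5657 0.1713 0.09  ] [0.5626 0.167  0.0945]
blue [625.9 111.6] 1734 [0.3888 0.3188 0.09  ] [0.3883 0.2804 0.1275]
blue [481.  309.6] 5 [0.673  0.1665 0.09  ] [ 0.4333 -0.0085  0.3682]
blue [473.5 301.8] 4 [0.6574 0.1536 0.09  ] [ 0.428  -0.0129  0.3702]
test_button_top [([243.0, 280.0], 0.81, [0.578, -0.19, 0.108]), ([579.0, 273.0], 0.59, [0.662, 0.367, 0.029])]
lever_tip [([303.0, 254.0], 0.76, [0.525, -0.097, 0.142])]
lever_axle [([310.0, 242.0], 0.79, [0.534, -0.09, 0.093]), ([307.0, 252.0], 0.57, [0.524, -0.091, 0.142])]
cover_bar [([506.0, 189.0], 0.62, [0.475, 0.175, 0.1])]
cover_hinge [([478.0, 288.0], 0.63, [0.628, 0.156, 0.096])]
breaker_box [([283.0, 244.0], 0.7, [0.538, -0.13, 0.086])]
```

View pics/w1.png

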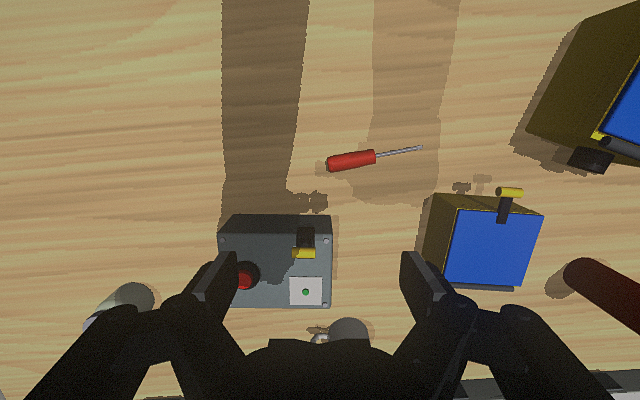

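The wrist view shows button (244,281), lever bar (303,253), small socket bar (512,192), screwdriver (350,160); all agree with the top view. Going above the button with the fingers shut.

Emit:
play_rows --targets '[{"grip": 255, "linear": [5, -4, 0], "delta_rot": [0, 0, 0]}, {"grip": 255, "linear": [14.3, -12.3, 0], "delta_rot": [0, 0, 0]}, {"grip": 255, "linear": [14.3, -12.3, 0], "delta_rot": [0, 0, 0]}, {"grip": 255, "linear": [14.3, -12.3, 0], "delta_rot": [0, 0, 0]}, {"grip": 255, "linear": [14.3, -12.3, -5], "delta_rot": [0, 0, 0]}, {"grip": 255, "linear": [14.3, -12.3, -10], "delta_rot": [0, 0, 0]}, {"grip": 255, "linear": [14.3, -12.3, -14], "delta_rot": [0, 0, 0]}, {"grip": 255, "linear": [14.3, -12.3, -16], "delta_rot": [0, 0, 0]}, {"grip": 255, "linear": [14.3, -12.3, -16], "delta_rot": [0, 0, 0]}, {"grip": 255, "linear": [14.3, -12.3, -16], "delta_rot": [0, 0, 0]}]' --force 40

```text
time: 4.65
ee_pos: [0.5796, -0.1905, 0.1277]
tcp_rot: [-180.0, 0.0, 175.5]
wrist_force: [-0.3, -0.3, 0.0]
opening: 0.0001
grasp_force: 0.0
```

Emit:
play_rows --targets '[{"grip": 255, "linear": [0, 0, -1.5], "delta_rot": [0, 0, 0]}, {"grip": 255, "linear": [0, 0, -2.1], "delta_rot": [0, 0, 0]}, {"grip": 255, "linear": [0, 0, -2.4], "delta_rot": [0, 0, 0]}, {"grip": 255, "linear": [0, 0, -2.5], "delta_rot": [0, 0, 0]}, {"grip": 255, "linear": [0, 0, -2.5], "delta_rot": [0, 0, 0]}, {"grip": 255, "linear": [0, 0, -2.5], "delta_rot": [0, 0, 0]}, {"grip": 255, "linear": [0, 0, -2.5], "delta_rot": [0, 0, 0]}, {"grip": 255, "linear": [0, 0, -2.5], "delta_rot": [0, 0, 0]}]'

```text
time: 5.45
ee_pos: [0.5795, -0.191, 0.1019]
tcp_rot: [-180.0, 0.0, 175.5]
wrist_force: [-0.1, 1.1, -0.2]
opening: -0.0001
grasp_force: 0.0
```

```bash
python3 - <<'E'
from h import *
p=bot.camera("top")
for c,m,a in comp(segs(p,"yel",(345,195,400,245)))[:3]:
    q=np.array([ray(p,(x,y)) for y,x in np.argwhere(m)]); print(c.round(1),a,np.median(q,0).round(4))
p=bot.camera("scene"); print([(d["pixel"],d["conf"],ray(p,d["pixel"]).round(3)) for d in bot.pinpoint(p,"lever_tip")])
E
```

```text
[374.5 216. ] 48 [ 0.5257 -0.095   0.1412]
[([308.0, 164.0], 0.57, array([ 0.528, -0.085,  0.129]))]
```

Emit:
play_rows --targets '[{"grip": 255, "linear": [0, 0, -0.1], "delta_rot": [0, 0, 0]}, {"grip": 255, "linear": [0, 0, -0.2], "delta_rot": [0, 0, 0]}, {"grip": 255, "linear": [0, 0, -0.3], "delta_rot": [0, 0, 0]}, {"grip": 255, "linear": [0, 0, -0.3], "delta_rot": [0, 0, 0]}]'

```text
time: 6.0
ee_pos: [0.5793, -0.1909, 0.0984]
tcp_rot: [180.0, -0.0, 175.5]
wrist_force: [0.2, 0.4, -0.2]
opening: -0.0002
grasp_force: 0.0
```

```bash
cat > v.py <<'E'
from h import *
import sys
p=bot.camera("top"); print(bot.get_obs()["wrist_force"].round(1))
for c,m,a in comp(segs(p,"yel",(345,195,400,245)))[:3]:
    q=np.array([ray(p,(x,y)) for y,x in np.argwhere(m)]); print(c.round(1),a,np.median(q,0).round(4))
p=bot.camera("scene"); save(p,sys.argv[1]); cv2.imwrite(f"pics/{sys.argv[1]}.png",cv2.resize(p["color"][120:270,220:420,::-1],(800,600),interpolation=cv2.INTER_CUBIC))
E
python3 v.py s2
```

```text
[-0.4  0.1 -0.4]
[374.5 216. ] 46 [ 0.5257 -0.0952  0.1414]
```

View pics/s2.png

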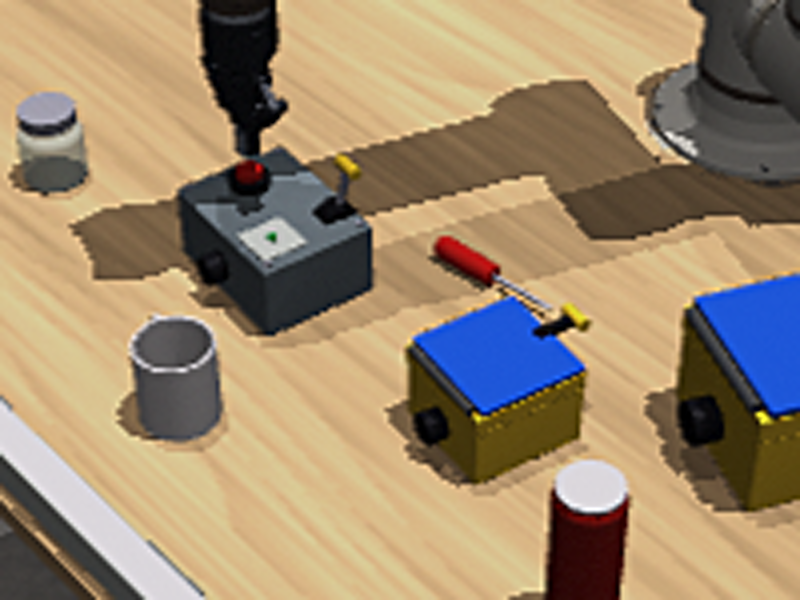

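The picture shows the fingertips at about (248,155) still above the red button at (248,172), so the lever is up. I'll keep going down in small, force-checked steps.

Emit:
play_rows --targets '[{"grip": 255, "linear": [0, 0, -0.15], "delta_rot": [0, 0, 0]}, {"grip": 255, "linear": [0, 0, -0.3], "delta_rot": [0, 0, 0]}, {"grip": 255, "linear": [0, 0, -0.5], "delta_rot": [0, 0, 0]}, {"grip": 255, "linear": [0, 0, -0.5], "delta_rot": [0, 0, 0]}]'

```text
time: 6.5
ee_pos: [0.5793, -0.1909, 0.0933]
tcp_rot: [180.0, -0.0, 175.5]
wrist_force: [0.3, 0.1, -0.4]
opening: 0.0001
grasp_force: 0.0
```

Emit:
play_rows --targets '[{"grip": 255, "linear": [0, 0, -0.15], "delta_rot": [0, 0, 0]}, {"grip": 255, "linear": [0, 0, -0.3], "delta_rot": [0, 0, 0]}, {"grip": 255, "linear": [0, 0, -0.4], "delta_rot": [0, 0, 0]}, {"grip": 255, "linear": [0, 0, -0.4], "delta_rot": [0, 0, 0]}]'

```text
time: 6.9
ee_pos: [0.5793, -0.1909, 0.0895]
tcp_rot: [180.0, -0.0, 175.5]
wrist_force: [-1.0, 0.4, -0.6]
opening: -0.0001
grasp_force: 0.0
```

```bash
python3 v.py s3; python3 - <<'E'
from h import *
p=bot.camera("wrist"); save(p,"w2")
for c,m,a in comp(segs(p,"red",(0,0,640,400)))[:4]: 
    q=np.array([ray(p,(x,y)) for y,x in np.argwhere(m)]); print(c.round(1),a,np.median(q,0).round(4))
a=cv2.imread("pics/s3.png")[0:300,100:450]; b=cv2.imread("pics/w2.png")
cv2.imwrite("pics/s3w2.png",np.hstack([cv2.resize(a,(400,343)),cv2.resize(b,(400,250))[:, :] if 0 else cv2.copyMakeBorder(cv2.resize(b,(400,250)),0,93,0,0,0)]))
E
```

```text
[-0.2 -1.3 -0.4]
[374.4 216. ] 47 [ 0.5255 -0.0945  0.1423]
[529.3   9.8] 1778 [ 0.4427 -0.0307  0.024 ]
[321.  236.7] 555 [ 0.5712 -0.1884  0.108 ]
[485.   10.8] 5 [ 0.4393 -0.0557  0.0158]
[479.   7.] 4 [ 0.4341 -0.0564  0.0083]
```

View pics/s3w2.png

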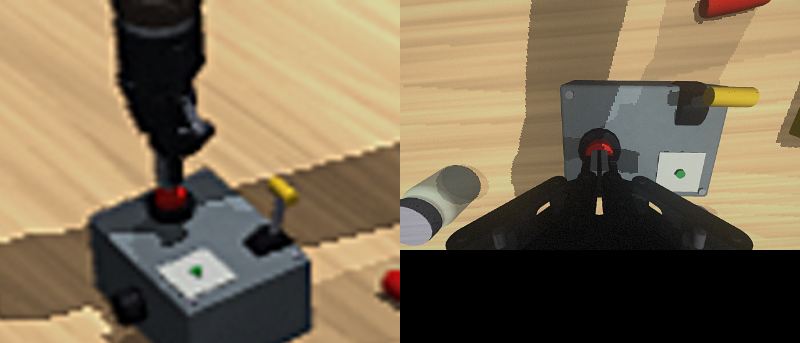

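The fingertips are nearly touching the button top, so the real tips sit about 18 mm short of the reported TCP when shut. Continuing gently.

Emit:
play_rows --targets '[{"grip": 255, "linear": [0, 0, -0.1], "delta_rot": [0, 0, 0]}, {"grip": 255, "linear": [0, 0, -0.2], "delta_rot": [0, 0, 0]}, {"grip": 255, "linear": [0, 0, -0.3], "delta_rot": [0, 0, 0]}, {"grip": 255, "linear": [0, 0, -0.3], "delta_rot": [0, 0, 0]}]'

```text
time: 7.45
ee_pos: [0.5793, -0.1909, 0.0865]
tcp_rot: [180.0, -0.0, 175.5]
wrist_force: [0.7, 0.1, 0.1]
opening: 0.0
grasp_force: 0.0
```

```bash
python3 -c "
from h import *
print(bot.hold_point_z, [bot.get_obs()['wrist_force'].round(1)])"
```

```text
0.0187 [array([0.7, 0.1, 0.1])]
```

Emit:
play_rows --targets '[{"grip": 255, "linear": [0, 0, -0.1], "delta_rot": [0, 0, 0]}, {"grip": 255, "linear": [0, 0, -0.2], "delta_rot": [0, 0, 0]}, {"grip": 255, "linear": [0, 0, -0.3], "delta_rot": [0, 0, 0]}, {"grip": 255, "linear": [0, 0, -0.3], "delta_rot": [0, 0, 0]}]'

```text
time: 7.85
ee_pos: [0.5793, -0.1909, 0.0835]
tcp_rot: [180.0, -0.0, 175.5]
wrist_force: [-0.2, -0.5, 0.0]
opening: 0.0002
grasp_force: 0.0
```

Emit:
play_rows --targets '[{"grip": 255, "linear": [0, 0, -0.1], "delta_rot": [0, 0, 0]}, {"grip": 255, "linear": [0, 0, -0.2], "delta_rot": [0, 0, 0]}, {"grip": 255, "linear": [0, 0, -0.3], "delta_rot": [0, 0, 0]}, {"grip": 255, "linear": [0, 0, -0.3], "delta_rot": [0, 0, 0]}]'

```text
time: 8.25
ee_pos: [0.5795, -0.191, 0.0808]
tcp_rot: [-180.0, 0.0, 175.5]
wrist_force: [0.2, -0.7, 1.9]
opening: -0.0
grasp_force: 1.0
```

```bash
python3 v.py s4; python3 - <<'E'
from h import *
p=bot.camera("wrist"); a=cv2.imread("pics/s4.png")[0:300,100:450]; b=p["color"][120:320,200:440,::-1]; z=p["range_z"]
cv2.imwrite("pics/s4w.png",np.hstack([cv2.resize(a,(400,343)),cv2.resize(b,(400,343))]))
E
```

```text
[-0.2 -0.   2.6]
[374.4 217.2] 44 [ 0.5227 -0.0948  0.1403]
```

View pics/s4w.png

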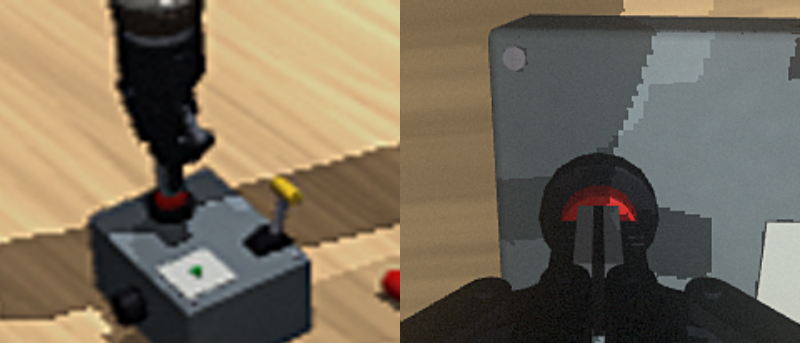

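Contact: about 2.3 N on the button at reported TCP z=0.081, so the fingertips are really about 24 mm behind the reported TCP. Pressing the rest and holding.

Emit:
play_rows --targets '[{"grip": 255, "linear": [0, 0, -0.15], "delta_rot": [0, 0, 0]}, {"grip": 255, "linear": [0, 0, -0.25], "delta_rot": [0, 0, 0]}, {"grip": 255, "linear": [0, 0, -0.25], "delta_rot": [0, 0, 0]}, {"grip": 255, "linear": [0, 0, -0.25], "delta_rot": [0, 0, 0]}, {"grip": 255, "linear": [0, 0, -0.25], "delta_rot": [0, 0, 0]}, {"grip": 255, "linear": [0, 0, -0.25], "delta_rot": [0, 0, 0]}]'

```text
time: 9.0
ee_pos: [0.5795, -0.1909, 0.0782]
tcp_rot: [-180.0, 0.0, 175.5]
wrist_force: [-0.8, 0.3, 1.9]
opening: 0.0003
grasp_force: 1.5
```

```bash
python3 v.py s5
```

```text
[0.  0.4 2.3]
[371. 233.] 25 [ 0.4787 -0.0914  0.0843]
```

Lever dropped (bar now at (0.479,-0.091), z top 0.084). Retreating, half opening, moving over the bar.

Emit:
play_rows --targets '[{"grip": 255, "linear": [0, 0, 5], "delta_rot": [0, 0, 0]}, {"grip": 255, "linear": [0, 0, 9], "delta_rot": [0, 0, 0]}, {"grip": 90, "linear": [-3, 3, 9], "delta_rot": [0, 0, 0]}, {"grip": 90, "linear": [-7, 7, 9], "delta_rot": [0, 0, 0]}, {"grip": 90, "linear": [-10.3, 9.9, 9], "delta_rot": [0, 0, 0]}, {"grip": 90, "linear": [-10.3, 9.9, 9], "delta_rot": [0, 0, 0]}, {"grip": 90, "linear": [-10.3, 9.9, 9], "delta_rot": [0, 0, 0]}, {"grip": 90, "linear": [-10.3, 9.9, 9], "delta_rot": [0, 0, 0]}]'

```text
time: 9.9
ee_pos: [0.477, -0.0923, 0.1681]
tcp_rot: [-180.0, 0.0, 175.5]
wrist_force: [0.2, -1.0, -0.5]
opening: 0.0549
grasp_force: 0.0
```

```bash
cat > w.py <<'E'
from h import *
import sys
p=bot.camera("wrist"); o=bot.get_obs(); print(o["ee_pos"].round(4),o["opening"])
T=np.linalg.inv(np.array(p["world_to_cam"])); print("cam",T[:3,3].round(3), (T[:3,:3]@[0,0,-1]).round(3))
for c,m,a in comp(segs(p,"yel",(0,0,640,400)))[:3]:
    q=np.array([ray(p,(x,y)) for y,x in np.argwhere(m)]); print(c.round(1),a,np.median(q,0).round(4),q.min(0).round(4),q.max(0).round(4))
# finger points: near tcp in xy, world
v,u=np.mgrid[0:400:2,0:640:2]; q=np.array([ray(p,(x,y)) for x,y in zip(u.ravel(),v.ravel())])
k=(p["range_z"][::2,::2].ravel()>0)&(abs(q[:,0]-o["ee_pos"][0])<.03)&(abs(q[:,1]-o["ee_pos"][1])<.06)&(q[:,2]>o["ee_pos"][2]-.02)
print("fingers z-tcp", np.percentile(q[k][:,2]-o["ee_pos"][2],[0,1,5,20,50]).round(4) if k.any() else None)
low=k&(q[:,2]<np.percentile(q[k][:,2],5)); print(q[low].mean(0).round(4),np.ptp(q[low],axis=0).round(3))
cv2.imwrite(f"pics/{sys.argv[1]}.png",p["color"][:,:,::-1])
E
python3 w.py w3
```

```text
[ 0.4771 -0.0924  0.168 ] 0.05522299467185204
cam [ 0.399 -0.087  0.337] [ 0.302 -0.024 -0.953]
[319.7 199.1] 395 [ 0.4763 -0.0922  0.0864] [ 0.3989 -0.1066  0.0798] [ 0.4857 -0.0773  0.3367]
[628.6 183. ] 327 [0.4787 0.1768 0.1012] [0.4717 0.1664 0.0955] [0.4873 0.1901 0.104 ]
[512.8 302.7] 49 [0.6114 0.1039 0.0865] [0.5891 0.1005 0.0856] [0.621  0.1088 0.0879]
fingers z-tcp [0.0295 0.0394 0.0572 0.0845 0.1032]
[ 0.4708 -0.0928  0.2142] [0.027 0.083 0.028]
```

View pics/w3.png

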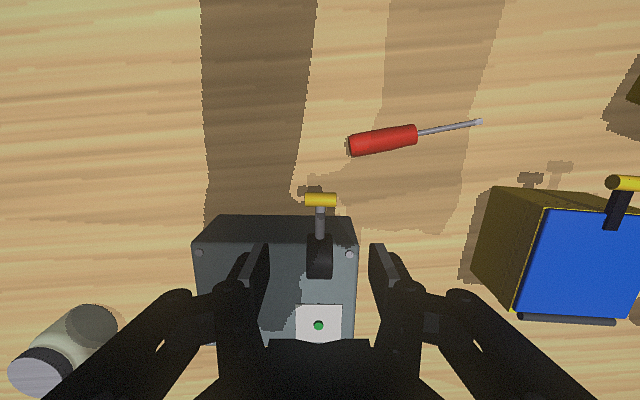

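Bar at (0.4763,-0.0922) in the wrist view (320,199), between the open fingers. The depth image puts the fingertips 29 mm above the reported TCP at this opening, so I'll descend 13 cm, then pinch.

Emit:
play_rows --targets '[{"grip": 90, "linear": [0, 0, -4], "delta_rot": [0, 0, 0]}, {"grip": 90, "linear": [0, 0, -8], "delta_rot": [0, 0, 0]}, {"grip": 90, "linear": [0, 0, -11], "delta_rot": [0, 0, 0]}, {"grip": 90, "linear": [0, 0, -13], "delta_rot": [0, 0, 0]}, {"grip": 90, "linear": [0, 0, -13], "delta_rot": [0, 0, 0]}, {"grip": 255, "linear": [0, 0, -13], "delta_rot": [0, 0, 0]}, {"grip": 255, "linear": [0, 0, -13], "delta_rot": [0, 0, 0]}, {"grip": 255, "linear": [0, 0, -13], "delta_rot": [0, 0, 0]}, {"grip": 255, "linear": [0, 0, -13], "delta_rot": [0, 0, 0]}, {"grip": 255, "linear": [0, 0, -13], "delta_rot": [0, 0, 0]}]' --force 25

```text
time: 10.95
ee_pos: [0.4774, -0.0911, 0.0397]
tcp_rot: [179.9, 0.1, 175.5]
wrist_force: [0.4, 6.2, -0.7]
opening: 0.0289
grasp_force: 28.1
```

Emit:
play_rows --targets '[{"grip": 255, "linear": [0.1, 0, 0.7], "delta_rot": [0, 0, 0]}, {"grip": 255, "linear": [0.35, -0.03, 1.5], "delta_rot": [0, 0, 0]}, {"grip": 255, "linear": [0.7, -0.06, 2.3], "delta_rot": [0, 0, 0]}, {"grip": 255, "linear": [1.14, -0.09, 3.0], "delta_rot": [0, 0, 0]}, {"grip": 255, "linear": [1.7, -0.13, 3.7], "delta_rot": [0, 0, 0]}, {"grip": 255, "linear": [2.27, -0.18, 4.27], "delta_rot": [0, 0, 0]}, {"grip": 255, "linear": [3.4, -0.26, 5.03], "delta_rot": [0, 0, 0]}, {"grip": 255, "linear": [4.0, -0.3, 5.3], "delta_rot": [0, 0, 0]}, {"grip": 255, "linear": [4.5, -0.35, 5.5], "delta_rot": [0, 0, 0]}, {"grip": 255, "linear": [4.5, -0.35, 5.5], "delta_rot": [0, 0, 0]}]'

```text
time: 11.95
ee_pos: [0.5222, -0.0951, 0.0947]
tcp_rot: [180.0, 0.1, 175.5]
wrist_force: [-5.3, 5.3, 4.2]
opening: 0.0295
grasp_force: 27.3
```

```bash
python3 v.py s6
```

```text
[-3.4  4.5  5. ]
```

Emit:
play_rows --targets '[{"grip": 90, "linear": [0, 0, 0], "delta_rot": [0, 0, 0]}, {"grip": 90, "linear": [0, 0, 0], "delta_rot": [0, 0, 0]}, {"grip": 90, "linear": [0, 0, 0], "delta_rot": [0, 0, 0]}, {"grip": 90, "linear": [0, 0, 0], "delta_rot": [0, 0, 0]}, {"grip": 90, "linear": [0, 0, 4], "delta_rot": [0, 0, 0]}, {"grip": 90, "linear": [0, 0, 8], "delta_rot": [0, 0, 0]}, {"grip": 90, "linear": [-4, 0, 10], "delta_rot": [0, 0, 0]}, {"grip": 90, "linear": [-8, 3, 10], "delta_rot": [0, 0, 0]}, {"grip": 90, "linear": [-8, 3, 10], "delta_rot": [0, 0, 0]}]'

```text
time: 12.95
ee_pos: [0.4383, -0.064, 0.1947]
tcp_rot: [180.0, 0.1, 175.5]
wrist_force: [2.0, -0.3, 0.7]
opening: 0.0553
grasp_force: 0.0
```

```bash
python3 v.py s7; python3 w.py w4; python3 -c "
from h import *
p=bot.camera('wrist')
for c,m,a in comp(segs(p,'blue',(0,0,640,400)))[:2]:
    q=np.array([ray(p,(x,y)) for y,x in np.argwhere(m)]); q=q[abs(q[:,2]-.0935)<.004]; print(c.round(),a,cv2.minAreaRect((q[:,:2]*1000).astype(np.float32)))
print(bot.get_obs()['q'].round(1))"
```

```text
[ 0.6 -0.   0.8]
[ 0.4418 -0.0655  0.1934] 0.05531329579587557
cam [ 0.363 -0.06   0.362] [ 0.303 -0.024 -0.953]
[569.9 213.2] 362 [0.4786 0.182  0.1014] [ 0.3629 -0.06    0.0957] [0.4877 0.1979 0.3623]
[293.7 295.9] 323 [ 0.5239 -0.096   0.1423] [ 0.3629 -0.1111  0.1362] [ 0.5312 -0.06    0.3623]
[592.9 239.4] 28 [0.5186 0.2281 0.0863] [0.516  0.2134 0.0842] [0.5197 0.2366 0.0878]
fingers z-tcp [0.0294 0.0396 0.0576 0.0847 0.1033]
[ 0.4351 -0.0656  0.24  ] [0.028 0.082 0.028]
[540. 280.] 8889 ((567.091552734375, 168.52340698242188), (120.7065658569336, 116.26882934570312), 81.1627197265625)
[526. 338.] 10 ((0.0, 0.0), (0.0, 0.0), 0.0)
[-8.4 -9.4 -5.3 94.  -0.  -3.9]
```

Lever is up again by itself (bar back at z top 0.142). Next is the cover: yaw -8.8°, bar (0.477,0.182,0.094).

Emit:
play_rows --targets '[{"grip": 90, "linear": [0, 5, 0], "delta_rot": [0, 0, 0]}, {"grip": 90, "linear": [3.5, 24.7, 0], "delta_rot": [0, 0, -0.075]}, {"grip": 90, "linear": [3.5, 24.7, 0], "delta_rot": [0, 0, -0.075]}, {"grip": 90, "linear": [3.5, 24.7, 0], "delta_rot": [0, 0, -0.075]}, {"grip": 90, "linear": [3.5, 24.7, 0], "delta_rot": [0, 0, -0.075]}, {"grip": 90, "linear": [3.5, 24.7, 0], "delta_rot": [0, 0, -0.075]}, {"grip": 90, "linear": [3.5, 24.7, 0], "delta_rot": [0, 0, -0.075]}, {"grip": 90, "linear": [3.5, 24.7, 0], "delta_rot": [0, 0, -0.075]}]'

```text
time: 13.95
ee_pos: [0.4768, 0.1809, 0.1927]
tcp_rot: [-180.0, -0.0, 171.2]
wrist_force: [-0.8, -0.1, -0.4]
opening: 0.0552
grasp_force: 0.0
```

```bash
python3 w.py w5; python3 -c "
from h import *
p=bot.camera('wrist'); print(bot.get_obs()['tcp_rot'].round(2))
for c,m,a in comp(segs(p,'blue',(0,0,640,400)))[:2]:
    q=np.array([ray(p,(x,y)) for y,x in np.argwhere(m)]); q=q[abs(q[:,2]-.0935)<.004]; print(c.round(),a,cv2.minAreaRect((q[:,:2]*1000).astype(np.float32)))
"
```

```text
[0.4767 0.1806 0.193 ] 0.05530111332380576
cam [0.4   0.192 0.361] [ 0.298 -0.047 -0.953]
[ 39.1 299.2] 565 [ 0.5239 -0.0912  0.1413] [ 0.3995 -0.111   0.1297] [0.5338 0.192  0.3613]
[321.9 198. ] 392 [0.4786 0.1827 0.1013] [0.3995 0.1676 0.0956] [0.4874 0.1979 0.3613]
[572.5 155.8] 29 [0.4696 0.4054 0.117 ] [0.4646 0.4015 0.1156] [0.4744 0.409  0.1186]
fingers z-tcp [0.0299 0.0388 0.057  0.084  0.1027]
[0.4707 0.1805 0.2388] [0.032 0.082 0.027]
[-179.99   -0.    171.08]
[527.  65.] 27794 ((0.0, 0.0), (0.0, 0.0), 0.0)
[320. 271.] 9158 ((567.5914306640625, 168.9256591796875), (118.64318084716797, 117.33961486816406), 81.15631866455078)
```

Bar at (0.4785,0.1827); shift +1.5/+2 mm, descend, pinch.

Emit:
play_rows --targets '[{"grip": 90, "linear": [0.1, 0.2, -4], "delta_rot": [0, 0, 0]}, {"grip": 90, "linear": [0.1, 0.2, -8], "delta_rot": [0, 0, 0]}, {"grip": 90, "linear": [0.1, 0.2, -12], "delta_rot": [0, 0, 0]}, {"grip": 90, "linear": [0.1, 0.2, -14.1], "delta_rot": [0, 0, 0]}, {"grip": 90, "linear": [0.1, 0.2, -14.1], "delta_rot": [0, 0, 0]}, {"grip": 255, "linear": [0.1, 0.2, -14.1], "delta_rot": [0, 0, 0]}, {"grip": 255, "linear": [0.1, 0.2, -14.1], "delta_rot": [0, 0, 0]}, {"grip": 255, "linear": [0.1, 0.2, -14.1], "delta_rot": [0, 0, 0]}, {"grip": 255, "linear": [0.1, 0.2, -14.1], "delta_rot": [0, 0, 0]}, {"grip": 255, "linear": [0.1, 0.2, -14.1], "delta_rot": [0, 0, 0]}]' --force 35

```text
time: 15.05
ee_pos: [0.4786, 0.184, 0.0543]
tcp_rot: [179.9, 0.2, 171.2]
wrist_force: [-1.0, -0.5, 7.8]
opening: 0.0291
grasp_force: 36.6
```

Emit:
play_rows --targets '[{"grip": 255, "linear": [0.12, -0.02, 1.29], "delta_rot": [0, 0, 0]}, {"grip": 255, "linear": [0.36, -0.06, 2.58], "delta_rot": [0, 0, 0]}, {"grip": 255, "linear": [0.71, -0.11, 3.84], "delta_rot": [0, 0, 0]}, {"grip": 255, "linear": [1.16, -0.18, 5.07], "delta_rot": [0, 0, 0]}, {"grip": 255, "linear": [1.72, -0.27, 6.25], "delta_rot": [0, 0, 0]}, {"grip": 255, "linear": [2.37, -0.37, 7.38], "delta_rot": [0, 0, 0]}, {"grip": 255, "linear": [2.37, -0.37, 7.38], "delta_rot": [0, 0, 0]}]'

```text
time: 15.75
ee_pos: [0.5019, 0.1803, 0.1276]
tcp_rot: [179.9, 0.1, 171.2]
wrist_force: [-0.8, 5.6, -1.4]
opening: 0.0291
grasp_force: 35.8
```

Emit:
play_rows --targets '[{"grip": 255, "linear": [0.76, -0.11, 1.07], "delta_rot": [0, 0, 0]}, {"grip": 255, "linear": [1.6, -0.24, 2.06], "delta_rot": [0, 0, 0]}, {"grip": 255, "linear": [2.52, -0.39, 2.98], "delta_rot": [0, 0, 0]}, {"grip": 255, "linear": [3.52, -0.54, 3.82], "delta_rot": [0, 0, 0]}, {"grip": 255, "linear": [4.59, -0.71, 4.56], "delta_rot": [0, 0, 0]}, {"grip": 255, "linear": [5.71, -0.88, 5.2], "delta_rot": [0, 0, 0]}, {"grip": 255, "linear": [5.71, -0.88, 5.2], "delta_rot": [0, 0, 0]}, {"grip": 255, "linear": [5.71, -0.88, 5.2], "delta_rot": [0, 0, 0]}, {"grip": 255, "linear": [5.71, -0.88, 5.2], "delta_rot": [0, 0, 0]}]'

```text
time: 16.65
ee_pos: [0.5572, 0.1716, 0.1781]
tcp_rot: [180.0, -0.1, 171.2]
wrist_force: [-4.4, 4.4, 2.7]
opening: 0.029
grasp_force: 36.3
```

```bash
python3 - <<'E'
from h import *
p=bot.camera("scene"); cv2.imwrite("pics/s8.png",cv2.resize(p["color"][120:270,220:420,::-1],(800,600)))
def fit(p,box):
    m=comp(segs(p,"blue",box))
    for c,k,a in m[:2]:
        q=np.array([ray(p,(x,y)) for y,x in np.argwhere(cv2.erode(k.astype(np.uint8),np.ones((3,3))))])
        if len(q)<8: continue
        q0=np.median(q,0); q=q[np.linalg.norm(q-q0,axis=1)<.12]
        n=np.linalg.svd(q-q.mean(0),full_matrices=False)[2][2]; n*=np.sign(n[2]); print(c.round(),a,q.mean(0).round(3),n.round(3),"tilt",np.degrees(np.arccos(n[2])).round(1))
fit(p,(310,150,385,250)); w=bot.camera("wrist"); fit(w,(0,0,640,400))
t=bot.camera("top"); fit(t,(255,160,315,240))
for c,m,a in comp(segs(t,"yel",(345,195,400,245)))[:1]:
    q=np.array([ray(t,(x,y)) for y,x in np.argwhere(m)]); print("lever",np.median(q,0).round(4))
o=bot.get_obs(); print(o["ee_pos"].round(4),o["opening"],o["grasp_force"],o["wrist_force"].round(1),o["time"])
E
```

```text
[338. 202.] 804 [0.602 0.171 0.144] [ 0.842 -0.127  0.524] tilt 58.4
[584.  14.] 3597 [0.445 0.373 0.128] [ 0.026 -0.018  0.999] tilt 1.8
[322. 189.] 731 [0.551 0.176 0.082] [-0.002  0.001  1.   ] tilt 0.1
lever [ 0.5255 -0.0937  0.1413]
[0.5572 0.1716 0.1781] 0.028661520280442897 36.22701287269592 [-2.7  4.4  2.5] 16.8
```

View pics/s8.png

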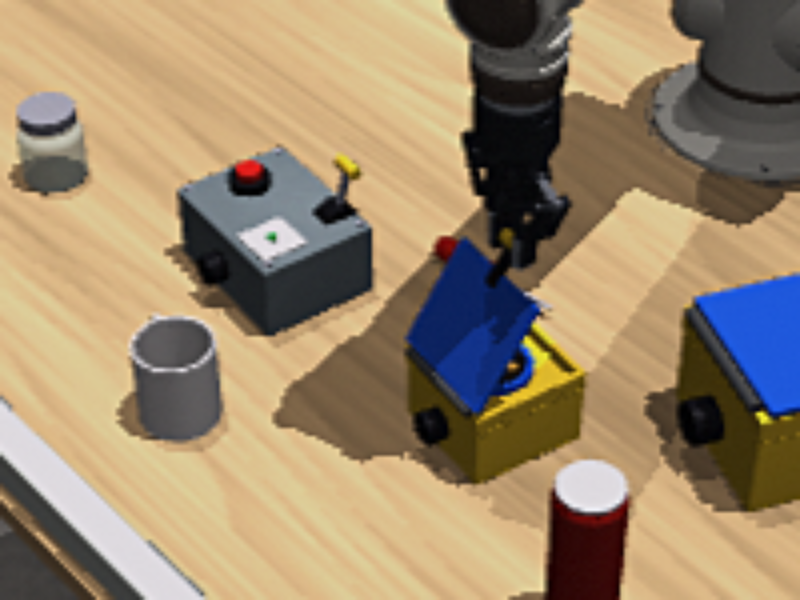

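The cover stands open at about 58–60° (plane fit 58.4°) with the bar between the fingers at (508,240). The lever is up, the button is released and the bystanders are untouched, so I'm handing in.

```bash
python3 -c "
from h import *
print(bot.job_done())"
```

```text
the job is handed in; nothing more can be done
None
```

The job is handed in with the breaker tripped by the test button and its lever reset (standing up by itself), and the small socket box's cover held open by the gripper at about 58–60°; no verdict was returned.

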